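# Swap the step gauge for the spare die at the back of the holder

### The job

The spare die lies at the back of the plywood holder, boxed in by the bottle and the capacitor: first stand those two on the black mat, then take out the die and lay it flat in the red outline on the aluminium setup plate, lined up with it. Put the step gauge away flat in the slot that the die has left, lying along it, and last stand the bottle and the capacitor upright again just where each stood before. Leave the black star knob alone.

Things in the scene. Friction and masses are not known exactly. Their poses are not given: they have to be found in the camera images.
- holder: Fixed holder: plywood plate 90 x 108 mm, 6 mm thick. Origin: centre of its underside; x to its rear, z up. Two blue cheeks (8 mm thick, 30 mm high, x = 10 to 40 mm, inner faces at y = +-42 mm) end the rear slot, open front and rear. Bottle and capacitor stand on white rings at x = -18, y = +-23 mm, sides swapped by chance, too near the die for a finger to get in front of it.
- slot (a point): Centre of the slot's floor (a black strip 30 x 82 mm on top of the holder's base plate, 6 mm above the bench), at x = 22 mm, y = 0 of the holder; the die lies here at the start, the gauge at the end, each with its long side along the holder's y.
- mat: Fixed thin black rubber mat with a yellow border, 90 (x) x 100 (y) mm, 3 mm thick: the side area for the bottle and the capacitor. Origin: centre of its underside; z up.
- setup_plate: Fixed aluminium plate, 76 (x) x 100 (y) mm, 8 mm thick, with a red outline 36 x 68 mm (long side along y) round its centre, flush with the top. Origin: centre of its underside; z up.
- bottle: Loose cream bottle with a red needle cap, round body 40 mm in diameter up to 76 mm, 116 mm high to the tip of the cap, 90 g. Origin: centre of its underside; z up along the bottle.
- capacitor: Loose dark blue round capacitor standing with its pins up, 25 mm in diameter, body 41 mm high (46 with pins), about 35 g. Origin: centre of its underside; z up along it.
- die: Loose steel die block with two bores, 28 (x) x 60 (y) x 18 (z) mm, about 0.21 kg. Origin: centre of its underside; z up. Grip across the 28 mm.
- gauge: Loose aluminium step gauge (staircase block), 26 (x) x 68 (y) mm, 24 mm high at its tall end and falling in steps along y, about 0.12 kg; it lies on the bench on its flat underside. Origin: centre of its underside; z up. Grip across the 26 mm. Either end may point either way in the slot.
- star_knob: Loose black star knob standing head down on the bench, 36 mm in diameter, 38 mm high. Not part of the job: leave it where it is. Origin: centre of its underside.
There are look-alikes about, which are no part of the job. Several things have the shape of the bottle; the one meant has the colours described above.

How it is judged:
By the outcome, as a careful person would: the job done as asked, in the order asked, and still so for the second after the job is handed in, with the robot touching nothing.
It also fails if it takes over 128 s, if anything falls off the work surface, if the arm or the gripper's body presses on something with over 40 N, if the wrist force passes 120 N, or if a joint passes its speed limit or range.

### The arm

A 6-joint arm with a two-finger parallel gripper is mounted at the origin on the work surface; the furniture and walls round the work are solid. World frame = base frame: x ahead of the robot, y to its left, z up, the work surface at z = 0. Lengths are in mm, angles in rad, forces in N, time in s.
With the tool pointing down it reaches from about 275 to 825 mm from the base axis. Payload 4.9 kg.
Tool frame: the origin (TCP) lies between the finger pads; the fingertips stand 25 mm ahead of it and the grasp point (between the pads) lies 6 mm ahead of it (tips_ahead is the distance from the TCP to the fingertips, in mm); y points along the fingers, z is the direction in which the jaws open and shut, and the axes are right-handed (so a half turn about y gives the same grasp; the last joint's range is limited). The gripper opens to 85 mm and grips with 20 to 120 N. Pads are 22 mm wide; open, the fingers measure 114 mm over their backs; the gripper's body (76 mm by 85 mm) begins 54 mm behind the grasp point. The pads swing forward as they close: fully open they stand 13 mm farther back than shut.
Start: joints at [0.982, 0.326, -0.193, 1.052, 0, 1.437], TCP at [241.603, 494.112, 256.281] pointing down, gripper open.
Joint ranges: [-2.65, 2.65], [-0.97, 1.79], [-1.3, 1.35], [-1.93, 2.1], [-1.47, 1.37], [-3.14, 3.14]. Speed limits (rad/s): [2.57, 2.57, 3.14, 3.14, 3.14, 3.14].

### API

Orientations are given as a 3x3 rotation matrix whose columns are the frame's x, y, z axes.
In Python, from station import move_to, line_to, movej, set_gripper, pause, inverse_kinematics, read_camera, get_calibration, Unreachable, hand_in, current_t, current_qpos, current_joint_velocities, current_tau, current_position, current_eef_rot, current_wrist_force, current_torque, current_width, tips_ahead gives the robot as it stands. Calls block until the motion is done:
- move_to(position, orientation): joint-space move of the TCP to a pose.
- line_to(position, speed=150, rot=None, guard=None): straight line of the TCP; rot=None keeps the orientation; speed is the mean speed in mm/s. With guard (N) it stops when the force on the tool has changed by that much, and returns True; else False.
- movej(angles): joint-space move.
- set_gripper(opening): finger opening in mm; the grip force is fixed at half the most; returns when the fingers have stopped.
- pause(seconds).
- inverse_kinematics(position, orientation): joint angles nearest the present ones, or None.
- read_camera(name): name is "scene" or "side" or "wrist"; returns the picture (400x640x3 uint8, red, green, blue); there is no depth.
- get_calibration(name): a dict with "camera_matrix" (3x3 intrinsics, pixels), "rvec" (rotation vector, rad) and "tvec" (3), from world to camera coordinates, as OpenCV has them; the wrist camera has in their place "mount" (4x4, takes a point from camera to tool coordinates, whose origin is the TCP and whose axes are the tool frame's). Camera axes: x right, y down, z forward; pixel columns grow to the right and rows downward; lengths in mm; the calibration is good to about 2 mm. A picture is of the moment at which its call begins: read the wrist's pose just before it. get_calibration takes no time and is no camera call.
A pose or a line that the arm cannot do raises Unreachable and nothing moves.
- hand_in(): hands the job in, once; it reports no verdict.
Readings, each from a call of its own:
- current_t(): time.
- current_qpos(): joint angles.
- current_joint_velocities(): joint speeds.
- current_tau(): joint torques, N m.
- current_position(): TCP position.
- current_eef_rot(): TCP orientation.
- current_wrist_force(): force on the tool from outside, world axes, zero at the start.
- current_torque(): the same for the moment, N m.
- current_width(): finger opening in mm.
Only numpy, scipy, OpenCV 4.12 (cv2) and the standard library are available. Lean on these libraries where they do the work, as an engineer would, in place of code of your own. Each camera call takes 0.05 s, during which the arm holds its last target. There are 200 camera calls.

## Working session

There is one attempt and no reset: what is moved stays moved. The work goes in short steps, each a Python script; the robot and the scene stay as the last script left them, time stands still between calls to the robot, and variables do not carry over. Pictures are saved under pics/ and viewed, about 12 in all and at most 16, crops included, and the job is handed in when it is done.

```bash
ls; mkdir -p pics
python3 - <<'E'
from station import *
import cv2,numpy as np
for n in ["scene","side","wrist"]:
    im=read_camera(n); cv2.imwrite(f"pics/{n}0.png",im[:,:,::-1]); c=get_calibration(n)
    print(n,{k:np.round(v,4).tolist() for k,v in c.items()})
print(current_position(),current_eef_rot().round(3) if hasattr(current_eef_rot(),'round') else current_eef_rot(),current_t())
E
```

```text
pics
scene {'camera_matrix': [[423.0846, 0.0, 322.5978], [0.0, 423.0846, 205.8823], [0.0, 0.0, 1.0]], 'rvec': [1.8278, -0.8866, 0.5856], 'tvec': [-350.148, 217.2235, 748.9693]}
side {'camera_matrix': [[472.5677, 0.0, 321.5877], [0.0, 472.5677, 191.1048], [0.0, 0.0, 1.0]], 'rvec': [2.1339, -0.5407, 0.2593], 'tvec': [-454.3621, 198.4697, 1042.3451]}
wrist {'camera_matrix': [[354.5176, 0.0, 314.5703], [0.0, 354.5176, 197.4761], [0.0, 0.0, 1.0]], 'mount': [[0.0009, 0.9506, 0.3105, -79.9945], [0.0007, -0.3105, 0.9506, -117.8674], [1.0, -0.0006, -0.0009, 0.4504], [0.0, 0.0, 0.0, 1.0]]}
[241.36982093 493.73805019 255.67572603] [[ 0.898 -0.001  0.439]
 [-0.439 -0.001  0.898]
 [-0.    -1.    -0.001]] 0.15
```

View pics/scene0.png

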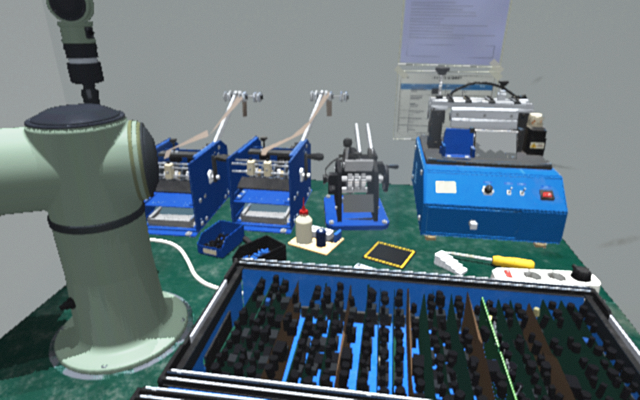

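View pics/side0.png

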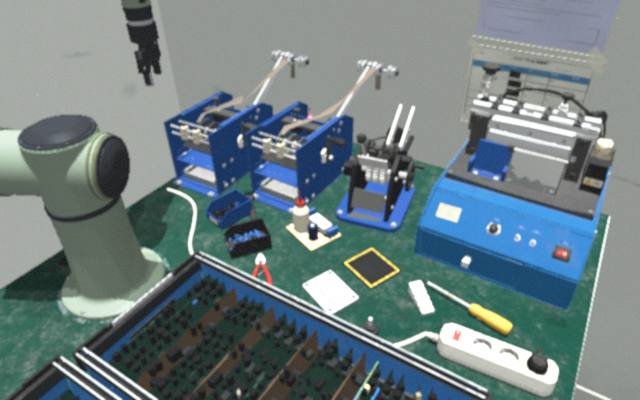

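The side view shows the holder at (313,233) with the bottle (300,217) and the capacitor (313,232). The mat is at (371,266), the setup plate at (330,291), the gauge at (421,297), and a knob at (371,325). I'll get coarse positions from these, then look with the wrist camera.

```bash
cat > h.py <<'E'
from station import *
import cv2,numpy as np
def wcam():
    """wrist camera pose (R world<-cam, origin) now"""
    M=np.array(get_calibration("wrist")["mount"]); T=np.eye(4)
    T[:3,:3]=current_eef_rot(); T[:3,3]=current_position(); return T@M
def snap(name):
    c=get_calibration(name); K=np.array(c["camera_matrix"])
    if name=="wrist": T=wcam()
    else:
        R=cv2.Rodrigues(np.array(c["rvec"],float))[0]; T=np.eye(4); T[:3,:3]=R.T; T[:3,3]=-R.T@np.array(c["tvec"]).ravel()
    return read_camera(name)[:,:,::-1].copy(),K,T
def ray(uv,K,T):
    d=T[:3,:3]@np.linalg.inv(K)@np.array([uv[0],uv[1],1.]); return T[:3,3],d/np.linalg.norm(d)
def onz(uv,K,T,z):
    o,d=ray(uv,K,T); return o+d*(z-o[2])/d[2]
def tri(obs):
    """least-squares point from [(uv,K,T)..]; returns point, residual mm"""
    A=np.zeros((3,3));b=np.zeros(3);L=[]
    for uv,K,T in obs:
        o,d=ray(uv,K,T);P=np.eye(3)-np.outer(d,d);A+=P;b+=P@o;L.append((P,o))
    p=np.linalg.solve(A,b); return p,max(np.linalg.norm(P@(p-o)) for P,o in L)
def proj(p,K,T):
    q=T[:3,:3].T@(np.asarray(p,float)-T[:3,3]); q=K@q; return q[:2]/q[2]
def down(yaw):
    """tool down (y=-z world); jaw axis z_tool at heading yaw"""
    z=np.array([np.cos(yaw),np.sin(yaw),0]); y=np.array([0,0,-1.]); return np.column_stack([np.cross(y,z),y,z])
E
python3 - <<'E'
from h import *
S=snap("side")
for n,uv in dict(holder=(313,233),mat=(371,266),plate=(330,291),gauge=(421,297),knob=(371,328),cratecorner=(200,255),crate2=(470,398)).items():
    print(n,onz(uv,*S[1:],0).round(0))
c=wcam(); print("cam",c.round(2))
for yaw in np.arange(-3,3.2,.5):
    q=[inverse_kinematics([x,y,220],down(yaw)) for x,y in ((500,50),(450,200),(600,0))]
    print(yaw,[None if a is None else np.round(a,2).tolist() for a in q])
E
```

```text
holder [455. -66.   0.]
mat [ 518. -232.    0.]
plate [ 400. -253.    0.]
gauge [ 560. -360.    0.]
knob [ 424. -377.    0.]
cratecorner [188.  -8.   0.]
crate2 [ 493. -581.    0.]
cam [[ 4.4000e-01  8.5000e-01  2.8000e-01  1.6984e+02]
 [ 9.0000e-01 -4.2000e-01 -1.4000e-01  5.2948e+02]
 [-0.0000e+00  3.1000e-01 -9.5000e-01  3.7367e+02]
 [ 0.0000e+00  0.0000e+00  0.0000e+00  1.0000e+00]]
-3.0 [[-0.05, 0.27, -0.37, 0.93, 0.0, -1.76], [0.27, 0.25, -0.4, 0.92, 0.0, -1.44], [-0.12, 0.44, -0.11, 1.02, 0.0, -1.84]]
-2.5 [[-0.05, 0.27, -0.37, 0.93, 0.0, -2.26], [0.27, 0.25, -0.4, 0.92, 0.0, -1.94], [-0.12, 0.44, -0.11, 1.02, 0.0, -2.34]]
-2.0 [[-0.05, 0.27, -0.37, 0.93, 0.0, -2.76], [0.27, 0.25, -0.4, 0.92, 0.0, -2.44], [-0.12, 0.44, -0.11, 1.02, 0.0, -2.84]]
-1.5 [[-0.05, 0.27, -0.37, 0.93, 0.0, 3.02], [0.27, 0.25, -0.4, 0.92, 0.0, -2.94], [-0.12, 0.44, -0.11, 1.02, 0.0, 2.95]]
-1.0 [[-0.05, 0.27, -0.37, 0.93, 0.0, 2.52], [0.27, 0.25, -0.4, 0.92, 0.0, 2.84], [-0.12, 0.44, -0.11, 1.02, 0.0, 2.45]]
-0.5 [[-0.05, 0.27, -0.37, 0.93, 0.0, 2.02], [0.27, 0.25, -0.4, 0.92, 0.0, 2.34], [-0.12, 0.44,
[... 175 characters left out ...]
3, 0.0, 1.02], [0.27, 0.25, -0.4, 0.92, 0.0, 1.34], [-0.12, 0.44, -0.11, 1.02, 0.0, 0.95]]
1.0 [[-0.05, 0.27, -0.37, 0.93, 0.0, 0.52], [0.27, 0.25, -0.4, 0.92, 0.0, 0.84], [-0.12, 0.44, -0.11, 1.02, 0.0, 0.45]]
1.5 [[-0.05, 0.27, -0.37, 0.93, 0.0, 0.02], [0.27, 0.25, -0.4, 0.92, 0.0, 0.34], [-0.12, 0.44, -0.11, 1.02, 0.0, -0.05]]
2.0 [[-0.05, 0.27, -0.37, 0.93, 0.0, -0.48], [0.27, 0.25, -0.4, 0.92, 0.0, -0.16], [-0.12, 0.44, -0.11, 1.02, 0.0, -0.55]]
2.5 [[-0.05, 0.27, -0.37, 0.93, 0.0, -0.98], [0.27, 0.25, -0.4, 0.92, 0.0, -0.66], [-0.12, 0.44, -0.11, 1.02, 0.0, -1.05]]
3.0 [[-0.05, 0.27, -0.37, 0.93, 0.0, -1.48], [0.27, 0.25, -0.4, 0.92, 0.0, -1.16], [-0.12, 0.44, -0.11, 1.02, 0.0, -1.55]]
```

Run:
```python
from h import *
S=snap("side")
for n,uv in dict(m1=(208,190),m2=(285,206),m3=(340,217),m3b=(390,228),bigm=(420,245),binblue=(225,222),binblack=(247,250)).items():
    print(n,onz(uv,*S[1:],0).round(0))
line_to([190,390,300],250)
move_to([400,-130,235],down(np.pi/2)); 
import json
for i,p in enumerate([[380,-160,235],[420,-300,235]]):
    line_to(p,250); pause(.3); I,K,T=snap("wrist"); cv2.imwrite(f"pics/w{i}.png",I); np.savez(f"w{i}.npz",K=K,T=T)
print(current_position(),current_t(),current_qpos())
```

```text
m1 [283. 240.   0.]
m2 [441.  68.   0.]
m3 [545. -44.   0.]
m3b [ 632. -142.    0.]
bigm [ 658. -229.    0.]
binblue [279.  81.   0.]
binblack [291. -46.   0.]
[ 420.02401661 -299.29366602  235.31761604] 4.6583 [-7.62319359e-01  2.78592895e-01 -3.15571267e-01  9.76271732e-01
  3.18856717e-05 -7.63252533e-01]
```

View pics/w0.png

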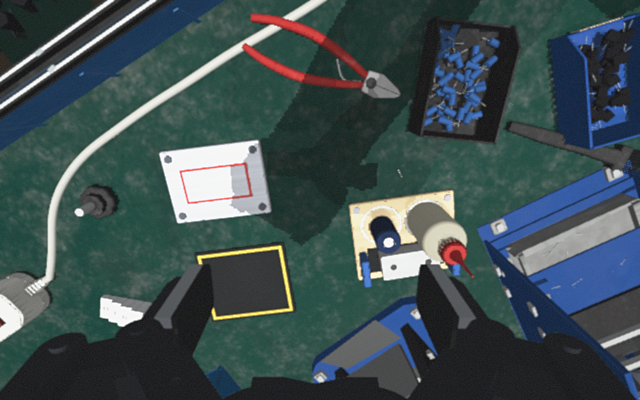

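View pics/w1.png

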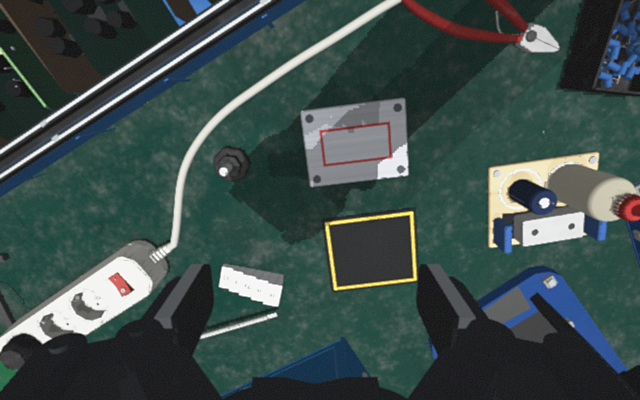

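w0/w1 show, in w1 pixels, the red outline at (356,145), the mat at (371,251), the gauge at (251,285) and the knob at (231,162). The holder is in view with the capacitor at (540,200) on the −y side and the bottle at +y. The die is the white block at (552,228). Now I'll triangulate these from masks.

```bash
cat > m.py <<'E'
from h import *
def rect(I,mask,box,name=""):
    """largest blob in box -> minAreaRect corners ordered by angle"""
    m=np.zeros(mask.shape,np.uint8); x0,y0,x1,y1=box; m[y0:y1,x0:x1]=mask[y0:y1,x0:x1]
    cs=cv2.findContours(m,cv2.RETR_EXTERNAL,cv2.CHAIN_APPROX_NONE)[0]
    c=max(cs,key=lambda c:cv2.contourArea(cv2.convexHull(c))); return c
def quad(c):
    h=cv2.convexHull(c); q=cv2.approxPolyN(h,4,ensure_convex=True).reshape(-1,2).astype(float)
    s=q.sum(1); i=np.argmin(s); q=np.roll(q,-i,0)   # start at top-left
    if np.cross(q[1]-q[0],q[2]-q[0])<0: q=np.vstack([q[:1],q[:0:-1]])
    return q
def red(I): b,g,r=[I[...,i].astype(int) for i in range(3)]; return ((r>g+50)&(r>b+50)&(r>90)).astype(np.uint8)
def yel(I): b,g,r=[I[...,i].astype(int) for i in range(3)]; return ((r>b+70)&(g>b+40)).astype(np.uint8)
def white(I,t=170): return (I.min(2)>t).astype(np.uint8)
def load(i): d=np.load(f"w{i}.npz"); return cv2.imread(f"pics/w{i}.png"),d["K"],d["T"]
E
python3 - <<'E'
from m import *
W=[load(0),load(1)]
B=dict(red=[(170,155,260,210),(315,115,400,172)],mat=[(190,235,305,330),(318,205,425,295)])
for n,f in (("red",red),("mat",yel)):
    q=[quad(rect(w[0],f(w[0]),b)) for w,b in zip(W,B[n])]
    print(n,[a.tolist() for a in q])
    P=[]
    for k in range(4):
        p,r=tri([(q[j][k],*W[j][1:]) for j in (0,1)]); P.append(p); print(p.round(1),round(r,1))
    P=np.array(P); print(" ctr",P.mean(0).round(1),"sides",[np.linalg.norm(P[k]-P[k-1]).round(1) for k in range(4)])
    for j in (0,1):
        z=8 if n=="red" else 3; Q=np.array([onz(a,*W[j][1:],z) for a in q[j]]); e=Q[1]+Q[2]-Q[0]-Q[3]
        print(" onplane",Q.mean(0).round(1),"sides",[np.linalg.norm(Q[k]-Q[k-1]).round(1) for k in range(4)],"heading of right side",np.degrees(np.arctan2(e[1],e[0])).round(2))
I=W[1][0]
a=cv2.resize(W[0][0][175:300,335:485],None,fx=4,fy=4,interpolation=cv2.INTER_CUBIC); cv2.imwrite("pics/c0.png",a)
E
```

```text
red [[[179.0, 170.0], [246.0, 162.0], [252.0, 196.0], [187.0, 204.0]], [[319.0, 130.0], [389.0, 121.0], [391.0, 158.0], [324.0, 166.0]]]
[ 384.4 -294.6    7.8] 0.0
[ 376.2 -227.4    7. ] 0.2
[ 411.8 -223.2    7.4] 0.1
[ 419.3 -289.5   10.7] 0.0
 ctr [ 397.9 -258.7    8.2] sides [np.float64(35.4), np.float64(67.7), np.float64(35.9), np.float64(66.8)]
 onplane [ 398.1 -258.8    8. ] sides [np.float64(36.1), np.float64(67.9), np.float64(35.6), np.float64(68.0)] heading of right side 97.13
 onplane [ 398.  -258.8    8. ] sides [np.float64(35.9), np.float64(67.5), np.float64(36.2), np.float64(66.6)] heading of right side 97.14
mat [[[196.0, 255.0], [281.0, 245.0], [293.0, 311.0], [213.0, 320.0]], [[324.0, 222.0], [413.0, 210.0], [417.0, 280.0], [333.0, 290.0]]]
[ 481.3 -288.9    3.5] 0.4
[ 468.2 -195.6    4. ] 0.3
[ 551.4 -184.1    4.8] 0.4
[ 565.  -277.8    3.5] 0.2
 ctr [ 516.5 -236.6    4. ] sides [np.float64(84.4), np.float64(94.3), np.float64(83.9), np.float64(94.7)]
 onplane [ 517.3 -236.7    3. ] sides [np.float64(85.2), np.float64(94.3), np.float64(84.9), np.float64(94.7)] heading of right side 97.47
 onplane [ 516.8 -236.4    3. ] sides [np.float64(83.8), np.float64(94.4), np.float64(84.5), np.float64(95.1)] heading of right side 98.08
```

View pics/c0.png

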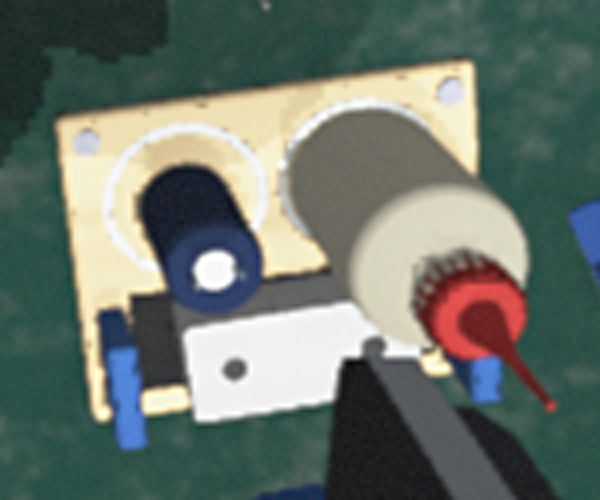

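The outline and mat triangulate to the stated sizes, with tops at z≈8 and 3–4. Next I'll take closer views over the holder and the gauge, and check how the fingertips move with opening.

Run:
```python
from m import *
W=[load(0)]
print("m2 corner",onz((479,230),*W[0][1:],0).round(0),onz((545,380),*W[0][1:],0).round(0))
def take(i,p):
    line_to(p,250); pause(.3); I,K,T=snap("wrist"); cv2.imwrite(f"pics/w{i}.png",I); np.savez(f"w{i}.npz",K=K,T=T); return I,K,T
take(2,[480,-350,235]); take(3,[430,-400,235])
print("tips",tips_ahead(),current_width()); 
for o in (60,40,26): set_gripper(o); print(o,current_width(),tips_ahead())
set_gripper(85)
take(4,[370,-130,235]);I,K,T=take(5,[395,-66,240])
print(current_t())
cv2.imwrite("pics/c5.png",cv2.resize(I[130:330,190:450],None,fx=3,fy=3,interpolation=cv2.INTER_CUBIC))
g=[cv2.imread(f"pics/w{i}.png") for i in (2,3)]
cv2.imwrite("pics/g.png",np.hstack([a[60:360,120:520] for a in g]))
```

```text
m2 corner [453.  18.   0.] [657. 131.   0.]Traceback (most recent call last):
  File "<stdin>", line 7, in <module>
TypeError: 'float' object is not callable
```

Run:
```python
from m import *
def take(i,p):
    line_to(p,250); pause(.3); I,K,T=snap("wrist"); cv2.imwrite(f"pics/w{i}.png",I); np.savez(f"w{i}.npz",K=K,T=T); return I,K,T
print("tips",tips_ahead,current_width()) 
take(4,[370,-130,235]);I,K,T=take(5,[395,-66,240])
print(current_t())
cv2.imwrite("pics/c5.png",cv2.resize(I[130:330,190:450],None,fx=3,fy=3,interpolation=cv2.INTER_CUBIC))
g=[cv2.imread(f"pics/w{i}.png") for i in (2,3)]
cv2.imwrite("pics/g.png",np.hstack([a[60:360,120:520] for a in g]))
```

```text
tips 25.0 85.37672461765897
8.6333
```

View pics/c5.png

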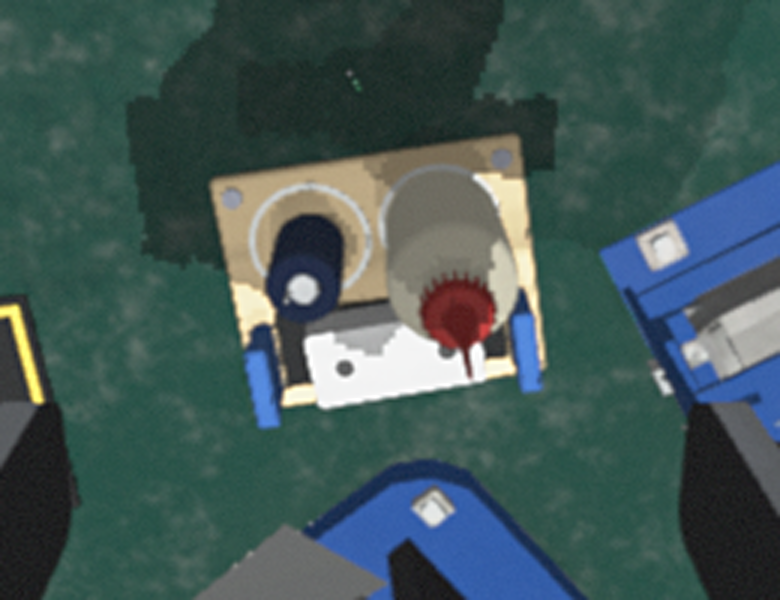

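View pics/g.png

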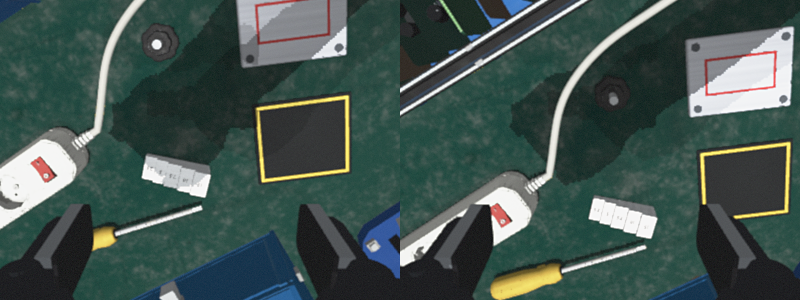

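c5 shows the holder's front corners at crop (210,180) and (522,134). The capacitor top is at (302,289), the bottle cap at (460,310), and the die is behind them. In g, the gauge's near base edge runs (148,154)–(211,166) in the left picture. I'll compute the poses from these.

Run:
```python
from m import *
W={i:load(i) for i in range(6)}
c5=lambda x,y:(190+(x+.5)/3-.5,130+(y+.5)/3-.5)
c0=lambda x,y:(335+(x+.5)/4-.5,175+(y+.5)/4-.5)
def T_(n,o): 
    p,r=tri([(uv,*W[i][1:]) for i,uv in o]); print(n,p.round(1),"res",round(r,2)); return p
fl=T_("FL",[(0,c0(58,120)),(1,(489,166)),(5,c5(210,180))])
fr=T_("FR",[(0,c0(472,62)),(1,(598.5,152.5)),(5,c5(522,134))])
T_("die FR/ cap top",[(0,c0(213,270)),(1,(543.5,202)),(5,c5(302,289))])
T_("hole die L",[(0,c0(235,369)),(5,c5(345,368))])
T_("bottle tip",[(0,c0(552,407)),(5,c5(471,378))])
T_("cheekL top",[(0,c0(120,348)),(5,c5(262,350))])
F=[onz(c5(210,180),*W[5][1:],6),onz(c5(522,134),*W[5][1:],6),onz(c5(547,367),*W[5][1:],6)]
print("plane",[f.round(1) for f in F],np.linalg.norm(F[1]-F[0]),np.linalg.norm(F[2]-F[1]))
y=F[1]-F[0];y/=np.linalg.norm(y);x=np.array([y[1],-y[0],0])
h=(F[0]+F[1])/2+45*x; print("holder ctr",h.round(1),"yaw",np.degrees(np.arctan2(x[1],x[0])))
for n,(a,b) in dict(bottle=(-18,23),cap=(-18,-23),slot=(22,0)).items(): print(n,(h+a*x+b*y).round(1))
for i,b in ((2,(255,200,340,262)),(3,(305,245,390,302))):
    I=W[i][0]; m=(I.min(2)>105).astype(np.uint8); c=rect(I,m,b); q=quad(c); print(i,q.tolist(),cv2.contourArea(c))
    pts=c.reshape(-1,2); u0,u1=q[0][0],q[1][0]
    e=[pts[pts[:,0]==u][:,1].min() for u in range(int(u0)+3,int(u1)-2)]; k=np.polyfit(range(int(u0)+3,int(u1)-2),e,1)
    A,B=[onz((u,np.polyval(k,u)),*W[i][1:],0) for u in (u0,u1)]; d=(B-A); L=np.linalg.norm(d); d/=L; n=np.array([d[1],-d[0],0])
    print("gauge L",L.round(1),"ctr",((A+B)/2+13*n).round(1),"yaw_y",np.degrees(np.arctan2(d[1],d[0])).round(2))
    print("others",[onz(a,*W[i][1:],z).round(1).tolist() for a in q[2:] for z in (0,24)])
```

```text
FL [ 421.2 -123.5    5. ] res 0.75
FR [406.6 -16.1   2.7] res 0.85
die FR/ cap top [444.9 -89.6  46.3] res 0.3
hole die L [484.2 -76.9  23.6] res 0.04
bottle tip [436.8 -42.7 122.7] res 0.06
cheekL top [ 480.3 -106.3   18.4] res 0.48
plane [array([ 421.1, -123.4,    6. ]), array([405. , -16.3,   6. ]), array([492.9,  -3.5,   6. ])] 108.32411112069929 88.82232047023518
holder ctr [457.5 -63.1   6. ] yaw 8.570732098370563
bottle [436.3 -43.    6. ]
cap [443.1 -88.5   6. ]
slot [479.3 -59.8   6. ]
2 [[265.0, 213.0], [333.0, 227.0], [325.0, 260.0], [261.0, 238.0]] 1855.0
gauge L 74.4 ctr [ 553.9 -368.6    0. ] yaw_y 77.31
others [[588.2, -337.7, 0.0], [575.4, -338.5, 24.0], [561.4, -407.6, 0.0], [550.4, -403.6, 24.0]]
3 [[313.0, 254.0], [380.0, 268.0], [370.0, 301.0], [308.0, 279.0]] 1799.0
gauge L 77.8 ctr [ 554.8 -366.5    0. ] yaw_y 75.21
others [[591.9, -334.9, 0.0], [575.5, -339.2, 24.0], [563.1, -406.5, 0.0], [548.6, -406.0, 24.0]]
```

```bash
cat > g.py <<'E'
from m import *
HY=np.radians(8.57); HC=np.array([457.5,-63.1,0])
def frame(c,yaw,x,y): return np.array([c[0]+x*np.cos(yaw)-y*np.sin(yaw),c[1]+x*np.sin(yaw)+y*np.cos(yaw)])
MC=np.array([517,-236.6]);MY=np.radians(7.7)
hol=lambda x,y:frame(HC,HY,x,y)
mat=lambda x,y:frame(MC,MY,x,y)
def at(xy,z): return [xy[0],xy[1],z]
def st(s): print(s,"t",round(current_t(),2),"w",round(current_width(),1),"p",np.round(current_position(),1),"F",np.round(current_wrist_force(),1))
E
python3 - <<'E'
from g import *
W={i:load(i) for i in range(6)}
c5=lambda x,y:(190+(x+.5)/3-.5,130+(y+.5)/3-.5)
for n,o in dict(m2corner=[(0,(479,230)),(5,c5(600,250))],m3marker=[(1,(550,282)),(5,c5(432,507))]).items(): print(n,tri([(uv,*W[i][1:]) for i,uv in o]))
print("m3 edge",[onz(c5(430,462),*W[5][1:],z).round(0) for z in (0,20)],"big edge near gauge",[onz((395,292),*W[2][1:],z).round(0) for z in (0,40)])
R=down(HY-np.pi); xy=hol(-18,23)
q=inverse_kinematics(at(xy,79),R); print(xy,np.round(q,2))
line_to([380,-80,235],250)
move_to(at(xy,200),R)
set_gripper(70); st("above")
print(line_to(at(xy,78.5),100,guard=8)); st("down")
set_gripper(20); st("grip")
E
```

```text
m2corner (array([445.05952544,  10.9193109 ,  14.63882767]), np.float64(1.0810904858906971))
m3marker (array([544.59504938, -45.46920191,  18.18757091]), np.float64(0.47052969237225545))
m3 edge [array([536., -45.,   0.]), array([524., -47.,  20.])] big edge near gauge [array([ 629., -257.,    0.]), array([ 603., -267.,   40.])]
[436.27357318 -43.03912254] [-0.27  0.35 -0.71  0.52  0.   -1.99]
above t 10.61 w 70.0 p [436.3 -43.1 200.1] F [-0.5  0.8  0.2]
False
down t 11.97 w 70.0 p [436.7 -43.1  78.9] F [-0.3  0.5  0.7]
grip t 12.36 w 38.6 p [436.6 -43.1  79.2] F [-1.6 -0.1  6.3]
```

Run:
```python
from g import *
z0=current_position()[2]; R=down(HY-np.pi)
line_to(at(hol(-18,23),z0+55),120); st("lift")
I=snap("side")[0]
m=mat(18,24); line_to(at(m,z0+55),200)
line_to(at(m,z0+10),120); r=line_to(at(m,z0-3),25,guard=6); st(f"mat {r}")
set_gripper(70); st("open"); line_to(at(m,z0+75),150)
cv2.imwrite("pics/s1.png",I); cv2.imwrite("pics/s2.png",np.hstack([I[120:320,220:460],snap("side")[0][120:320,220:460]]))
# capacitor
xy=hol(-18,-23); R2=down(HY+np.pi/2)
line_to(at(hol(-60,-60),190),250); 
move_to(at(xy,140),R2); set_gripper(45); print(line_to(at(xy,45),120,guard=8)); st("cap down")
set_gripper(10); st("grip")
```

```text
lift t 12.97 w 38.0 p [436.  -43.  133.9] F [-0.3 -0.7 -1.2]
mat True t 15.2 w 38.8 p [ 531.5 -210.3   76.3] F [-0.7  0.7  5.5]
open t 15.61 w 70.1 p [ 530.6 -209.8   75.3] F [ 0.3  0.4 -0.3]
False
cap down t 19.9 w 45.2 p [443.6 -88.7  45.4] F [ 0.1  0.4 -0.1]
grip t 20.22 w 23.3 p [443.8 -88.8  46. ] F [-1.  -0.2  6.8]
```

View pics/s2.png

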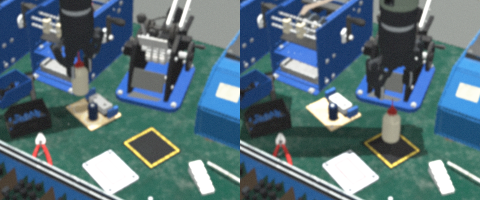

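The bottle stands upright on the mat, and the capacitor is gripped at 23.3 mm. Next I'll place it and then measure the die without obstruction.

Run:
```python
from g import *
z0=current_position()[2]
line_to(at(hol(-18,-23),z0+45),120); st("lift")
m=mat(-24,-32); line_to(at(m,z0+45),200); line_to(at(m,z0+8),120); r=line_to(at(m,z0-3.5),25,guard=6); st(f"mat {r}")
set_gripper(45); st("open"); line_to(at(m,150),150)
for i,p in ((6,[395,-66,210]),(7,[415,-110,210])):
    line_to(p,250,rot=down(np.pi/2)); pause(.3); I,K,T=snap("wrist"); cv2.imwrite(f"pics/w{i}.png",I); np.savez(f"w{i}.npz",K=K,T=T)
st("look")
I=cv2.imread("pics/w6.png"); J=cv2.imread("pics/w7.png")
up=lambda A,u,v:cv2.resize(A[v-70:v+70,u-65:u+65],None,fx=3,fy=3,interpolation=cv2.INTER_CUBIC)
W=[load(6),load(7)]; uv=[proj(at(hol(0,0),6),*w[1:]).astype(int) for w in W]; print(uv)
cv2.imwrite("pics/d.png",np.hstack([up(w[0],*p) for w,p in zip(W,uv)]))
```

```text
lift t 20.75 w 23.4 p [443.2 -88.5  91. ] F [-0.7  0.3 -0.3]
mat True t 22.78 w 23.6 p [ 497.6 -271.6   43. ] F [0.1 1.  3.8]
open t 23.12 w 44.9 p [ 496.9 -271.    42.1] F [-1.4  0.4 -0.3]
look t 26.13 w 45.0 p [ 414.8 -109.5  210. ] F [-1.1 -0.1  0.2]
[array([317, 233]), array([361, 214])]
```

View pics/d.png

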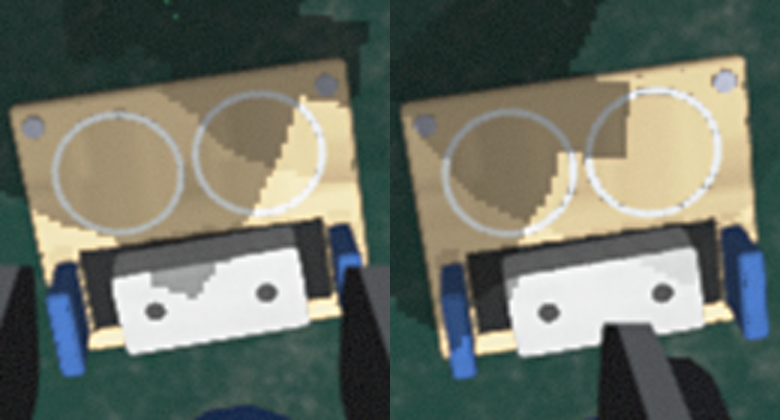

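Left view (crop): rings centred at (118,173) and (259,153), die top corners (113,278), (299,247), (309,324), (126,355). Right view: rings at (119,173) and (264,152).

Run:
```python
from g import *
W=[load(6),load(7)]; O=[(252,163),(296,144)]
px=lambda j,x,y:(O[j][0]+(x+.5)/3-.5,O[j][1]+(y+.5)/3-.5)
pts=dict(capring=[(118,173),(119,173)],botring=[(259,153),(264,152)],d0=[(113,278),(113,278)],d1=[(299,247),(304,247)],d2=[(309,324),(312,326)],d3=[(126,355),(127,356)],h0=[(155,311),(158,312)],h1=[(266,292),(272,293)])
R=np.array([[np.cos(HY),-np.sin(HY)],[np.sin(HY),np.cos(HY)]])
D=[]
for n,a in pts.items():
    p,r=tri([(px(j,*a[j]),*W[j][1:]) for j in (0,1)]); z=24 if n[0] in "dh" else 6
    Q=[onz(px(j,*a[j]),*W[j][1:],z)[:2] for j in (0,1)]
    print(n,p.round(1),round(r,2),"plane",np.round(Q,1).tolist(),"in holder",(R.T@(np.mean(Q,0)-HC[:2])).round(1))
    if n[0]=="d": D.append(np.mean(Q,0))
D=np.array(D);e=D[1]+D[2]-D[0]-D[3];print("die ctr",D.mean(0),"in holder",(R.T@(D.mean(0)-HC[:2])).round(1),"yaw",np.degrees(np.arctan2(e[1],e[0]))-90,[np.linalg.norm(D[k]-D[k-1]).round(1) for k in range(4)])
```

```text
capring [443.8 -89.2   5.6] 0.09 plane [[443.5, -89.2], [443.7, -89.2]] in holder [-17.6 -23.7]
botring [436.2 -43.6   7.4] 0.06 plane [[436.7, -43.5], [436.7, -43.3]] in holder [-17.7  22.6]
d0 [476.  -91.   16.1] 0.21 plane [[472.1, -90.3], [472.2, -91.5]] in holder [ 10.4 -29.7]
d1 [465.  -30.8  16.3] 0.07 plane [[461.4, -31.6], [461.7, -32.8]] in holder [ 8.6 29.9]
d2 [491.1 -27.1  19.6] 0.09 plane [[488.7, -27.6], [488.7, -28.3]] in holder [36.1 30.1]
d3 [498.6 -86.7  25.8] 0.2 plane [[499.9, -86.7], [499.4, -86.6]] in holder [ 38.2 -29.6]
h0 [484.1 -77.1  23.7] 0.02 plane [[483.9, -77.1], [483.9, -77.2]] in holder [ 24.  -17.8]
h1 [477.4 -41.6  23.6] 0.07 plane [[477.1, -41.7], [477.3, -41.7]] in holder [22.7 18.2]
die ctr [480.52440562 -59.43994378] in holder [23.3  0.2] yaw 10.396376483048769 [np.float64(27.8), np.float64(59.6), np.float64(27.5), np.float64(59.7)]
```

```bash
sed -i 's/HC=.*/HC=np.array([457.9,-63.6,0])/; s/HY=np.radians(8.57); HC.*/HY=np.radians(8.57); HC=np.array([457.9,-63.6,0])/' g.py
python3 - <<'E'
from g import *
d=np.array([480.6,-59.4]); R=down(np.radians(10.5)-np.pi)
move_to(at(d,110),R); set_gripper(43)
print(line_to(at(d,33),70,guard=8)); st("die down"); set_gripper(15); st("grip"); z0=current_position()[2]
line_to(at(d,z0+50),100); st("lift")
P=np.array([398.0,-258.8]); R2=down(np.radians(7.13)-np.pi)
line_to(at(P,z0+50),200,rot=R2); line_to(at(P,z0+10),100); r=line_to(at(P,z0+1.0),20,guard=8); st(f"place {r}")
set_gripper(43); st("open"); line_to(at(P,130),120)
for i,p in ((8,[330,-240,235]),(9,[475,-355,210]),(10,[475,-385,210])):
    line_to(p,250,rot=down(np.pi/2)); pause(.3); I,K,T=snap("wrist"); cv2.imwrite(f"pics/w{i}.png",I); np.savez(f"w{i}.npz",K=K,T=T)
st("look")
W=[load(8),load(9),load(10)]; G=np.array([[398,-259,8],[555,-368,0],[555,-368,0]])
O=[]; C=[]
for w,g in zip(W,G):
    u,v=proj(g,*w[1:]).astype(int); O.append((int(u)-43,int(v)-50)); C.append(cv2.resize(w[0][v-50:v+50,u-43:u+43],None,fx=3,fy=3,interpolation=cv2.INTER_CUBIC))
print(O); cv2.imwrite("pics/e.png",np.hstack(C))
E
```

```text
False
die down t 29.02 w 43.0 p [481.  -59.5  33.4] F [ 0.1  0.2 -0.5]
grip t 29.31 w 27.2 p [481.2 -59.6  33.7] F [-1.   0.8  7.1]
lift t 29.97 w 26.9 p [480.3 -59.3  83.4] F [-1.   0.3 -1.4]
place True t 32.18 w 26.1 p [ 398.2 -259.    35.7] F [-0.3  0.3  4.4]
open t 32.49 w 43.2 p [ 397.5 -258.3   34.9] F [ 0.3 -0.3 -0.5]
look t 37.49 w 43.1 p [ 475.1 -384.5  210.1] F [ 1.3  0.3 -0.2]
[(253, 179), (258, 196), (287, 196)]
```

View pics/e.png

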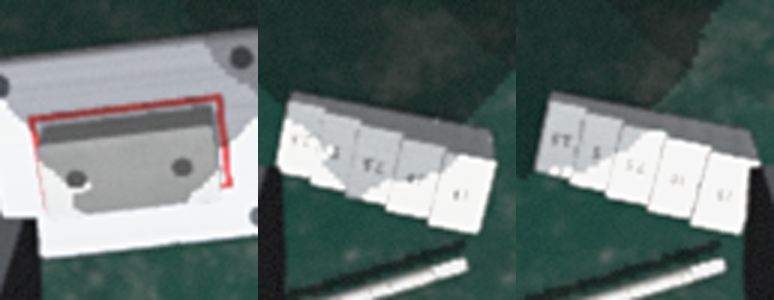

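The die lies inside the outline, with bores at crop (76,179) and (182,166). The gauge's near base edge runs (32,93)–(235,128) in the middle crop and (36,93)–(236,128) in the right one, with the tall end at +y.

Run:
```python
from g import *
W=[load(8),load(9),load(10)]; O=[(253,179),(258,196),(287,196)]
px=lambda j,x,y:(O[j][0]+(x+.5)/3-.5,O[j][1]+(y+.5)/3-.5)
h=[onz(px(0,*a),*W[0][1:],26) for a in ((76,179),(182,166))]; d=h[1]-h[0]
print("die ctr",((h[0]+h[1])/2).round(1),"yaw",np.degrees(np.arctan2(d[1],d[0]))-90,np.linalg.norm(d))
for n,a,z in (("A",[(32,93),(36,93)],0),("B",[(235,128),(236,128)],0),("C top",[(220,234),(226,234)],24)):
    print(n,tri([(px(j+1,*a[j]),*W[j+1][1:]) for j in (0,1)]))
    print([onz(px(j+1,*a[j]),*W[j+1][1:],z).round(1) for j in (0,1)])
for j,(a,b) in ((1,((32,93),(235,128))),(2,((36,93),(236,128)))):
    A,B=[onz(px(j,*q),*W[j][1:],0) for q in (a,b)]; d=B-A; L=np.linalg.norm(d); d/=L
    print(L,(A+d*34+13*np.array([d[1],-d[0],0])).round(1),(B-d*34+13*np.array([d[1],-d[0],0])).round(1),np.degrees(np.arctan2(d[1],d[0]))-90)
```

```text
die ctr [ 397.8 -258.7   26. ] yaw 7.578160166766864 35.9208213523828
A (array([ 528.38846404, -399.37571627,   10.68245187]), np.float64(0.005254768757986073))
[array([ 532.9, -400.9,    0. ]), array([ 532.9, -399.9,    0. ])]
B (array([ 544.60901409, -333.04596002,    2.26346126]), np.float64(0.03247089109005435))
[array([ 545.7, -332.9,    0. ]), array([ 545.6, -332.7,    0. ])]
C top (array([ 568.47420532, -338.95162205,   30.25170689]), np.float64(0.0582065902770021))
[array([ 572.2, -338.6,   24. ]), array([ 572., -338.,   24.])]
69.1948000343955 [ 551.9 -369.9    0. ] [ 552.2 -368.7    0. ] -10.660322737486155
68.40224733294914 [ 552.  -368.9    0. ] [ 552.  -368.5    0. ] -10.738612778424056
```

Run:
```python
from g import *
W=load(9); O=(258,196)
px=lambda x,y:(O[0]+(x+.5)/3-.5,O[1]+(y+.5)/3-.5)
for a in ((207,258),(150,280),(95,298)):
    p=onz(px(*a),*W[1:],6)[:2]; t=np.radians(-10.7); R=np.array([[np.cos(t),-np.sin(t)],[np.sin(t),np.cos(t)]]); print((R.T@(p-[552.4,-369])).round(1))
print(inverse_kinematics(at([552.4,-369],28),down(np.radians(-190.7))))
```

```text
[34.  33.8]
[46.2 16. ]
[56.9 -1.6]
[-0.6999408   0.74347284 -0.11770777  0.70961572  0.         -2.0839869 ]
```

Run:
```python
from g import *
gy=np.radians(-10.7); c=frame([552.4,-369],gy,0,5); R=down(gy-np.pi)
line_to([440,-370,150],200); line_to(at(c,130),200,rot=R); set_gripper(40)
print(line_to(at(c,27.5),90,guard=8)); st("gauge down"); set_gripper(12); st("grip"); z0=current_position()[2]
line_to(at(c,z0+60),120); st("lift")
line_to([440,-340,z0+60],200); s=hol(22,5); R2=down(HY-np.pi)
line_to([425,-140,z0+60],250,rot=R2); line_to(at(s,z0+50),200); line_to(at(s,z0+14),100); r=line_to(at(s,z0+4.5),20,guard=8); st(f"place {r}")
set_gripper(42); st("open"); line_to(at(s,110),120)
for i,p in ((11,[395,-66,210]),):
    line_to(p,250,rot=down(np.pi/2)); pause(.3); I,K,T=snap("wrist"); cv2.imwrite(f"pics/w{i}.png",I); np.savez(f"w{i}.npz",K=K,T=T)
st("look"); u,v=proj(at(hol(0,0),6),K,T).astype(int); print(u-70,v-70); cv2.imwrite("pics/f.png",cv2.resize(I[v-70:v+70,u-70:u+70],None,fx=4,fy=4,interpolation=cv2.INTER_CUBIC))
```

```text
False
gauge down t 41.04 w 40.0 p [ 553.8 -364.5   28.2] F [-0.7  0.4  0.2]
grip t 41.32 w 24.9 p [ 554.  -364.6   28.6] F [0.  0.5 4.5]
lift t 41.98 w 24.7 p [ 552.9 -363.8   88. ] F [ 0.3  0.3 -1.8]
place True t 45.26 w 24.2 p [479.3 -55.5  34.6] F [-0.5  0.4  4.1]
open t 45.57 w 42.1 p [478.3 -55.3  33.8] F [ 0.2  0.3 -0.5]
look t 48.57 w 42.0 p [395.  -66.  209.9] F [ 0.6 -0.6 -0.7]
246 163
```

View pics/f.png

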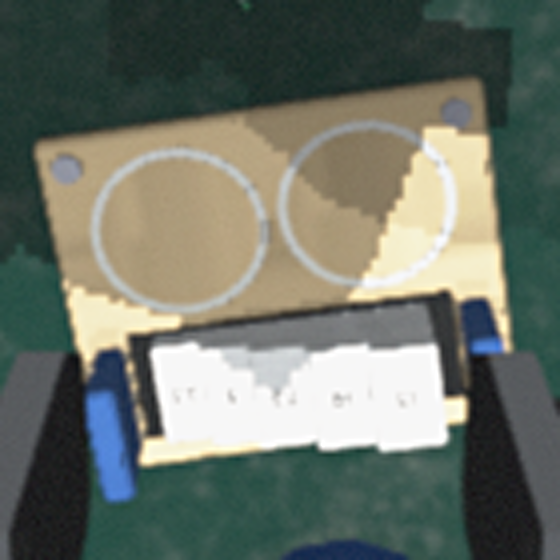

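The gauge lies flat on the black strip, parallel to it, with about equal gaps at both ends. Next the capacitor goes back, then the bottle.

Run:
```python
from g import *
m=mat(-24,-32); R2=down(HY+np.pi/2); 
line_to([420,-200,190],250,rot=R2); line_to(at(m,150),200); set_gripper(45)
print(line_to(at(m,42.3),100,guard=8)); st("cap"); set_gripper(10); st("grip"); z0=current_position()[2]
line_to(at(m,z0+50),120); c=hol(-18,-23); line_to([425,-170,z0+50],200); line_to(at(c,z0+50),200); line_to(at(c,z0+11),100); r=line_to(at(c,z0+1.5),20,guard=6); st(f"place {r}")
set_gripper(45); st("open"); line_to(at(c,190),150)
b=mat(18,24); R=down(HY-np.pi); line_to([430,-150,200],250); line_to(at(b,190),200,rot=R); set_gripper(70)
print(line_to(at(b,75.5),100,guard=8)); st("bottle"); set_gripper(20); st("grip"); z0=current_position()[2]
line_to(at(b,z0+60),120); t=hol(-18,23); line_to([440,-150,z0+65],200); line_to(at(t,z0+65),150); line_to(at(t,z0+12),100); r=line_to(at(t,z0+1.5),20,guard=6); st(f"place {r}")
set_gripper(70); st("open"); line_to(at(t,200),120)
line_to([395,-66,240],250,rot=down(np.pi/2)); pause(.3); I,K,T=snap("wrist"); cv2.imwrite("pics/w12.png",I); np.savez("w12.npz",K=K,T=T)
line_to([370,-130,235],250); pause(.2); J,K2,T2=snap("wrist"); cv2.imwrite("pics/w13.png",J); np.savez("w13.npz",K=K2,T=T2)
line_to([320,-160,300],250); pause(.2); S=snap("side")[0]
cv2.imwrite("pics/z.png",np.vstack([np.hstack([cv2.resize(I[130:270,245:375],None,fx=3,fy=3,interpolation=cv2.INTER_CUBIC),cv2.resize(J[130:270,320:450],None,fx=3,fy=3,interpolation=cv2.INTER_CUBIC)])]))
cv2.imwrite("pics/sf.png",cv2.resize(S[180:350,260:460],None,fx=3,fy=3,interpolation=cv2.INTER_CUBIC)); st("end")
```

```text
False
cap t 51.42 w 45.4 p [ 498.  -271.8   42.9] F [0.2 0.4 0.5]
grip t 51.74 w 23.1 p [ 498.1 -272.    43.2] F [0.1 0.  4.7]
place True t 54.64 w 23.6 p [443.9 -89.1  46.2] F [-0.2  0.6  5. ]
open t 54.98 w 45.2 p [443.1 -88.9  45.6] F [ 0.9 -0.1  0.2]
False
bottle t 59.88 w 69.9 p [ 532.1 -210.7   76.2] F [-0.2 -0.4  0.6]
grip t 60.26 w 38.5 p [ 531.9 -210.6   76.3] F [-1.2 -0.6  6.3]
place True t 63.64 w 38.2 p [436.9 -43.6  79.3] F [-1.2 -0.2  5.9]
open t 64.05 w 69.8 p [436.1 -43.4  78.6] F [ 0.  -0.4 -0.6]
end t 68.85 w 70.1 p [ 320.  -159.2  298.9] F [0.5 0.2 0.1]
```

View pics/z.png

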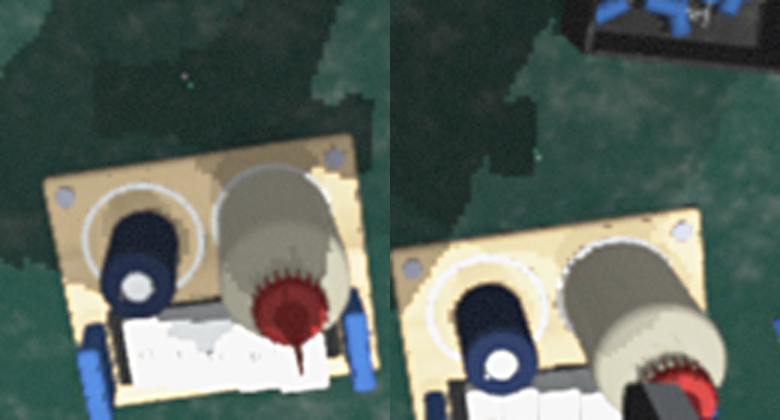

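View pics/sf.png

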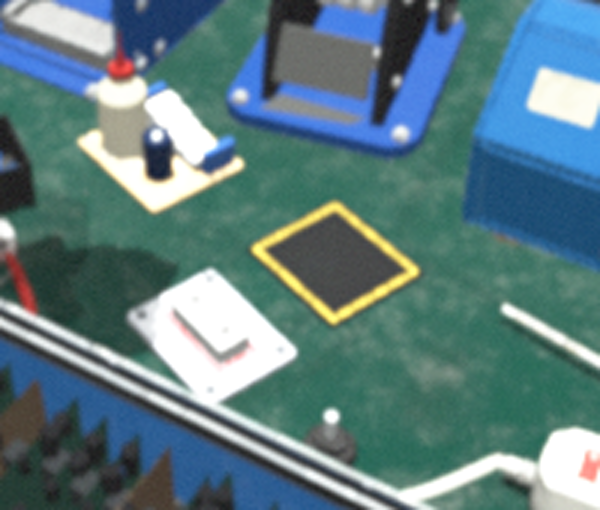

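The capacitor's top is at (302,287) in the frame of c5, where it was (302,289). The bottle tip is within 2 px of where it was, about 1.3 mm at its height. The die is on the outline, the gauge is in the slot, and the mat is empty. The arm is clear, so I'm handing in.

Run:
```python
from station import *
pause(.3); hand_in(); print(current_t())
```

```text
the job is handed in; nothing more can be done
the job is handed in; nothing more can be done
```

The job is done and handed in at about 69 s of the 128 s allowed. I stood the bottle and then the capacitor on the mat, laid the die in the red outline, and put the gauge in the slot. Then I stood the capacitor and then the bottle back on their rings.

My last checks:
- **Die:** measured at (397.8, −258.7), against the outline's centre at (398.0, −258.8). It is turned about 0.5° from the outline, and it lies inside it.
- **Gauge:** flat on the black strip, parallel to it, with about equal gaps at both ends. I judged this by eye from one wrist picture.
- **Capacitor:** upright, with its top within 1 px of where it was at the start.
- **Bottle:** upright on its ring. The tip is about 2 px from where it was, roughly 1–1.5 mm at that height. I left that small offset as it is.
- **Other items:** the mat is empty. I never went near the star knob, and it is still standing where it was.

No check failed. Two triangulated heights came out up to 10 mm off because the views were close together: the die's top corners and the gauge's low-end corner. For the die I relied on the bores, which gave z = 23.6–23.7 mm against the expected 24. For the gauge I relied on the edge length, which measured 68.4–69.2 mm against 68.

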